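Pile the pill cases squarely on the cabinet's shelf tray

ROBOT

A 6-joint arm with a two-finger parallel gripper is mounted at the origin on the work surface. World frame = base frame: x ahead of the robot, y to its left, z up, the work surface at z = 0. Lengths are in m, angles in rad, forces in N, time in s.
With the tool pointing down it reaches from about 0.275 to 0.775 m from the base axis. Payload 14.6 kg.
Tool frame: the origin (TCP) lies at the very end of the fingers, on their centre line; the grasp point (between the pads) lies robot.grip_point_offset behind it (robot.grip_point_offset is the distance from the TCP to the grasp point, in m); z points along the fingers, y is the line along which they close (so a half turn about z gives the same grasp; the last joint's range is limited). The gripper opens to 85 mm and grips with 20 to 120 N. Pads are 22 mm wide; open, the fingers measure 114 mm over their backs; the gripper's body (76 mm by 85 mm) begins 54 mm behind the grasp point. The pads swing forward as they close: fully open they stand 13 mm farther back than shut.
Start: joints at [1.004, 0.263, -0.048, 1.259, 0, 1.415], TCP at [0.21, 0.481, 0.231] pointing down, gripper open.
Joint ranges: [-2.65, 2.65], [-0.89, 1.7], [-1.18, 1.37], [-2.13, 2.11], [-1.35, 1.29], [-3.14, 3.14]. Speed limits (rad/s): [1.89, 1.89, 2.57, 2.79, 3.14, 3.14].

INTERFACE

Orientations are given as a unit quaternion [x, y, z, w].
In Python, from workcell import readout, read_camera, camera_info, robot gives the robot as it stands.
- The arm moves only by the shell command python3 -m creep 'ROWS' [OPENING]. ROWS is JSON, a list of rows, each a list of 4 numbers: the shift along the tool's x, y, z in m, then the turn about the tool's z in rad. A call has 1 to 5 rows; each row is the pose to reach, as a shift and turn from the pose commanded when the call began, along the tool's axes at that moment; what a row does not reach only later rows make up. A row lasts 1/8 s, in which the tool goes at most 62.5 mm and 10.7 degrees, less where a joint would pass 70% of its speed; a pose out of reach is approached as far as the arm can. A call with a gripper value outside its range is refused whole. OPENING is the finger opening in m, from 0 to 0.0854, set as the call begins (- or left out, the last holds). The fingers move at their own pace and stop on an object; the grip force is fixed at half the most. Time passes only in rows, so rows that repeat a pose let the fingers close. It gives the time, the measured TCP pose, the force, the opening and the grip force at its end, in the units of the state.
- readout.observe(): the state, without advancing time (a new reading comes with each control period).
- read_camera(name): name is "scene" or "top" or "wrist"; returns the picture (384x512x3 uint8, blue, green, red); there is no depth.
- camera_info(name): a dict with "vertical_fov" (degrees; the focal length in pixels is half the picture's height over the tangent of half this angle, whatever the lens; pixels are square), "cx", "cy" (the principal point, pixels), "rvec" (rotation vector, rad) and "tvec" (3), from world to camera coordinates, as OpenCV has them; the wrist camera has in their place "T_tool_cam" (4x4, takes a point from camera to tool coordinates, whose origin is the TCP and whose axes are the flange's). Camera axes: x right, y down, z forward; pixel columns grow to the right and rows downward; lengths in m; the calibration is good to about 2 mm. A picture is of the moment at which its call begins: read the wrist's pose just before it. camera_info takes no time and is no camera call.
- robot.hand_in(): hands the job in; it is judged then, once.
The state is a dict: "time": time; "q": joint angles; "joint_velocities": joint speeds; "joint_efforts": joint torques, N m; "ee_pos": TCP position; "orientation": TCP orientation; "contact_force": force on the tool from outside, world axes, zero at the start; "moment": the same for the moment, N m; "grip_width": finger opening in m; "grip_force": force on a finger pad.
Only numpy, scipy, OpenCV 4.12 (cv2) and the standard library are available. Lean on these libraries where they do the work, as an engineer would, in place of code of your own. Each camera call takes 0.05 s, during which the arm holds its last target. There are 200 camera calls.

TASK

Stack the three teal pill cases into one neat pile on the white shelf tray, on top of the case that already lies there, every one flat with its lids up (one case still stands on its edge and must be laid over). Then, with the pile built and let go, press it firmly home (about 10 N, no ramming) until every case is flush against the tray's upright end stop, end on, and the pile is square, and leave it so. Leave the other toiletries where they are.

Things in the scene. Friction and masses are not known exactly. Their poses are not given: they have to be found in the camera images.
- tray: white melamine shelf tray, 240 x 210 mm, fixed on the counter; origin at the centre of its underside, z up; its floor is 12 mm above the counter; x points along the tray to the end stop; low rims (8 mm thick, 10 mm above the floor) run along both long sides at y = -101 and +101 mm
- stop: white upright end stop on the far part of the tray, fixed to it: 16 mm thick, 150 mm wide, 55 mm high above the tray floor. Origin at the foot of the middle of the face that the cases bear on, at floor height; that face is the plane x = 0 and looks to -x (towards the robot); the cases belong on its -x side, with their long axis along x. Same axes as the tray
- case_tray: teal closed two-row weekly pill case, a flat box 150 mm long (x) x 58 mm wide (y) x 18 mm thick (z), about 130 g; origin at its middle; +z is the lid side (14 small lids), the underside is plain. This one lies flat on the tray, askew and short of the stop
- case_flat: teal pill case, same size and frame as case_tray; lies flat, lids up, on the counter on one side of the tray
- case_edge: teal pill case, same size and frame as case_tray; stands on a long edge on the counter on the other side of the tray, so its 18 mm thickness is level and its lid side (+z) looks sideways; its top edge is 58 mm above the counter
- denture_case: bystander: teal rounded denture case 100 x 85 x 50 mm; origin under its centre
- hairbrush: bystander: chrome hairbrush 210 mm long, lying; origin under its middle, handle to -x
- dish: bystander: white ceramic trinket dish, 100 mm across, 22 mm high; origin under its centre
Mind the look-alikes: they are no part of the job. Leave any blue or green look-alike of the case_edge alone.

How it is judged:
On the way, in this order (a step that is already met when the one before it is completed fails the run):
1. both other cases lie on the case in the tray, roughly in line, flat, lids up, and all three are released (horizontal distance between each of case_flat, case_edge and case_tray below 0.04 m and z of each of case_flat, case_edge in the frame of case_tray above 0.013 m and angle between each of case_flat, case_edge's own z axis and vertical below 0.12 rad and angle between the x axis of each of case_flat, case_edge and the x axis of case_tray, either way round below 0.35 rad and contact force between the fingers and case_tray below 0.2 N and contact force between the fingers and case_flat below 0.2 N and contact force between the fingers and case_edge below 0.2 N), for 0.2 s.
2. the pile is pressed home: all three cases within 3 mm of the stop while the stop is borne on with more than 3 N (by the cases, not by the robot itself) (x of each of case_tray, case_flat, case_edge in the frame of stop above -0.078 m and contact force between stop and anything else above 3 N and contact force between each of the arm, the fingers and stop below 0.3 N), for 0.05 s.
At the end, for the whole second after the job is handed in: All three cases in one pile on the tray, lids up (tilt < 0.06 rad), the tray's own case lowest and within 60 mm of the stop's middle; the others within 4 mm lengthwise and 5 mm sideways of it; each within 0.06 rad of square and 3 mm of the stop; at rest (x of each of case_tray, case_flat, case_edge in the frame of stop above -0.078 m and x of case_flat in the frame of case_tray between -0.004 and 0.004 m and y of case_flat in the frame of case_tray between -0.005 and 0.005 m and z of case_flat in the frame of case_tray between 0.013 and 0.042 m and x of case_edge in the frame of case_tray between -0.004 and 0.004 m and y of case_edge in the frame of case_tray between -0.005 and 0.005 m and z of case_edge in the frame of case_tray between 0.013 and 0.042 m and angle between each of case_tray, case_flat, case_edge's own z axis and vertical below 0.06 rad and angle between the x axis of each of case_tray, case_flat, case_edge and the x axis of stop, either way round below 0.06 rad and linear speed of each of case_tray, case_flat, case_edge below 0.01 m/s and z of case_tray in the frame of stop below 0.013 m and y of case_tray in the frame of stop between -0.06 and 0.06 m); the robot touches nothing.
It fails at once if the stop is rammed (more than 60 N) (contact force between stop and anything else above 60 N).
It fails at once if a bystander is moved by more than 20 mm (distance of any of denture_case, hairbrush, dish from where it was at the start of the episode above 0.02 m).
It also fails if it takes over 72 s, if anything falls off the work surface, if the arm or the gripper's body presses on something with over 40 N, if the wrist force passes 120 N, or if a joint passes its speed limit or range.

## Working session

There is one attempt and no reset: what is moved stays moved. The work goes in short steps, Python scripts to look and compute and a shell command to move; the robot and the scene stay as the last step left them, time stands still between calls to the robot, and variables do not carry over. Pictures are saved under pics/ and viewed, at most 13 in all, crops included, and the job is handed in when it is done.

```bash
ls; mkdir -p pics; python3 - <<'E'
from workcell import readout, read_camera, camera_info, robot
import cv2
for n in("scene","top"):
    cv2.imwrite(f"pics/{n}0.png",read_camera(n)); print(n,camera_info(n))
print(camera_info("wrist"),robot.grip_point_offset)
print(readout.observe())
E
```

```text
pics
scene {'vertical_fov': 56.85437285301971, 'cx': 258.0812140044133, 'cy': 190.6789204261175, 'rvec': array([ 1.03672464,  2.55557468, -0.88445922]), 'tvec': array([ 0.31357716, -0.29817822,  1.19041779])}
top {'vertical_fov': 46.421793502483204, 'cx': 254.12201917328184, 'cy': 193.0560674623372, 'rvec': array([ 2.17830052, -2.1362254 ,  0.12241224]), 'tvec': array([0.08716105, 0.50511488, 1.13543203])}
{'vertical_fov': 61.39816728271846, 'cx': 253.84342276732662, 'cy': 186.87496888536094, 'T_tool_cam': array([[ 7.96574895e-04, -9.65716345e-01, -2.59598356e-01,
         6.57284392e-02],
       [ 9.99999665e-01,  7.20511709e-04,  3.88156133e-04,
         1.32754401e-03],
       [-1.87805067e-04, -2.59598579e-01,  9.65716595e-01,
        -1.42838959e-01],
       [ 0.00000000e+00,  0.00000000e+00,  0.00000000e+00,
         1.00000000e+00]])} 0.0187
{'time': 0.1, 'q': array([ 1.00368815e+00,  2.63466500e-01, -4.88694075e-02,  1.25942226e+00,
        3.97658703e-06,  1.41554232e+00]), 'joint_velocities': array([-2.32482546e-04,  7.58808528e-05,  1.33261816e-03,  6.28775796e-04,
        4.57083571e-04,  3.26816236e-04]), 'joint_efforts': array([ 2.33594496e-03, -6.38580322e+01,  3.85062361e+01,  1.00575294e-02,
       -1.33423841e-04, -4.09809650e-05]), 'ee_pos': array([0.21000495, 0.48088945, 0.23087914]), 'orientation': array([ 2.04474723e-01,  9.78871726e-01, -4.49190695e-04, -1.71808053e-04]), 'contact_force': array([ 0.71775583, -1.52460594,  0.09871612]), 'moment': array([-0.0592245 ,  0.02714961,  0.02326293]), 'grip_force': 0.0, 'grip_width': 0.08539922113620564}
```

View pics/top0.png

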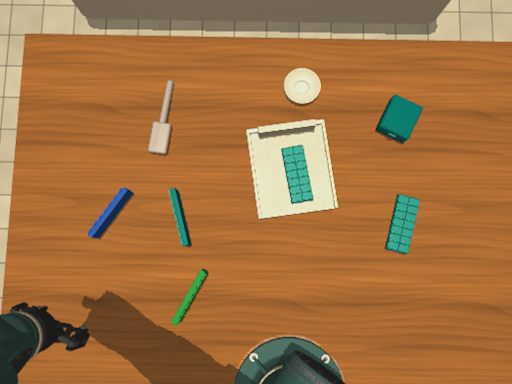

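View pics/scene0.png

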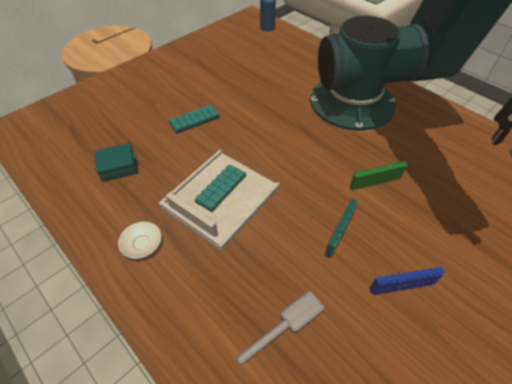

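Candidates for the standing case in the top view are teal at (180,217), blue at (110,212) and green at (190,296). Only the teal one matches the description. The tray is at (292,168) with its stop at the far (+x) side, and case_flat is at (402,224). Next I'll measure and make the confirming crop, which should also show the lid side.

```bash
cat > h.py <<'E'
import numpy as np, cv2
from scipy.spatial.transform import Rotation as R
from workcell import readout, read_camera, camera_info, robot
def cam(n, st=None):
    i=camera_info(n); f=192/np.tan(np.radians(i["vertical_fov"]/2))
    if n=="wrist":
        T=i["T_tool_cam"]; Rt=R.from_quat(st["orientation"]).as_matrix()
        return f,i["cx"],i["cy"],Rt@T[:3,:3],st["ee_pos"]+Rt@T[:3,3]
    Rc=R.from_rotvec(i["rvec"]).as_matrix(); return f,i["cx"],i["cy"],Rc.T,-Rc.T@i["tvec"]
def cast(c,px,z):
    f,cx,cy,Rw,o=c; px=np.atleast_2d(px).astype(float)
    d=np.c_[(px[:,0]-cx)/f,(px[:,1]-cy)/f,np.ones(len(px))]@Rw.T
    return o+d*((z-o[2])/d[:,2])[:,None]
def proj(c,P):
    f,cx,cy,Rw,o=c; p=(np.atleast_2d(P)-o)@Rw; return np.c_[f*p[:,0]/p[:,2]+cx,f*p[:,1]/p[:,2]+cy]
def rect(pts):  # centre, (long,short), yaw of the long side in (-90,90]
    (x,y),(w,h),a=cv2.minAreaRect((pts[:,:2]*1000).astype(np.float32))
    if w<h: w,h,a=h,w,a+90
    return np.round([x,y,w,h,(a+90)%180-90],1)
def teal(im,v=0):
    h=cv2.cvtColor(im,cv2.COLOR_BGR2HSV); return cv2.inRange(h,(80,90,max(v,40)),(97,255,255))
def blobs(m,amin=150):
    return [c[:,0] for c in cv2.findContours(m,cv2.RETR_EXTERNAL,cv2.CHAIN_APPROX_NONE)[0] if cv2.contourArea(c)>amin]
def state():
    s=readout.observe(); M=R.from_quat(s["orientation"]).as_matrix()
    return s,M,np.degrees(np.arctan2(M[1,0],M[0,0]))
def go(x,y,z,yaw):  # shift in tool axes (mm) and turn (rad) to a pose given in m, tool-x yaw in deg
    s,M,a=state(); d=M.T@(np.array([x,y,z])-s["ee_pos"]); t=(a-yaw+180)%360-180
    print("shift",np.round(d*1000,1),"turn",round(np.radians(t),3),"at",np.round(s["ee_pos"]*1000,1),round(a,2),"F",np.round(s["contact_force"],1),"t",round(s["time"],2),"w",round(s["grip_width"],4))
E
python3 - <<'E'
from h import *
ct=cam("top"); cs=cam("scene"); print("cams",ct[4].round(3),cs[4].round(3))
t=cv2.imread("pics/top0.png"); s=cv2.imread("pics/scene0.png")
for n,c,im in(("top",ct,t),("scene",cs,s)):
    for b in blobs(teal(im)):
        print(n,b.mean(0).round(0),[ (z,rect(cast(c,b,z/1000)).tolist()) for z in (0,18,30,58)])
    print('hsv',[cv2.cvtColor(im,cv2.COLOR_BGR2HSV)[y,x].tolist() for x,y in ([(180,217),(402,224),(298,174)] if n=="top" else [(342,227),(195,118)])])
h=cv2.cvtColor(t,cv2.COLOR_BGR2HSV); m=cv2.inRange(h,(0,0,120),(60,75,255)); m=cv2.morphologyEx(m,cv2.MORPH_CLOSE,np.ones((5,5)))
for b in blobs(m,2000):
    print("white",b.mean(0).round(0),[rect(cast(ct,b,z)).tolist() for z in (0.012,.022)])
    q=cv2.approxPolyDP(cv2.convexHull(b),6,True)[:,0]; print(q.tolist(),(cast(ct,q,.022)[:,:2]*1000).round(0).tolist())
a=cv2.resize(t[170:260,145:215],None,fx=5,fy=5,interpolation=2); b=cv2.resize(s[190:265,315:370],None,fx=6,fy=6,interpolation=2)
c=np.zeros((450,350+330,3),np.uint8); c[:,:350]=a; c[:450,350:]=b; cv2.imwrite("pics/crop0.png",c)
E
```

```text
cams [0.365 0.089 1.188] [0.9   0.478 0.752]
top [402. 224.] [(0, [433.0, -296.1, 149.7, 60.2, -13.8]), (18, [432.0, -290.3, 147.5, 59.3, -13.8]), (30, [431.3, -286.4, 145.9, 58.7, -13.8]), (58, [429.7, -277.3, 142.4, 57.2, -13.8])]
top [180. 217.] [(0, [440.8, 294.6, 156.3, 23.2, 15.8]), (18, [439.7, 291.5, 153.9, 22.9, 15.8]), (30, [438.9, 289.4, 152.4, 22.6, 15.8]), (58, [437.1, 284.6, 148.7, 22.1, 15.8])]
top [297. 174.] [(0, [561.6, -15.8, 151.1, 57.7, 11.5]), (18, [558.7, -14.2, 148.8, 56.8, 11.5]), (30, [556.7, -13.1, 147.3, 56.2, 11.5]), (58, [552.0, -10.7, 143.7, 54.9, 11.5])]
top [399. 118.] [(0, [719.5, -292.5, 113.7, 89.0, -26.3]), (18, [714.1, -286.7, 112.0, 87.6, -26.3]), (30, [710.5, -282.9, 110.8, 86.8, -26.3]), (58, [702.2, -273.9, 108.1, 84.7, -26.3])]
hsv [[85, 181, 149], [84, 176, 152], [83, 160, 147]]
scene [343. 223.] [(0, [404.9, 275.5, 158.3, 15.9, 15.9]), (18, [416.7, 280.4, 154.5, 15.5, 15.9]), (30, [424.6, 283.6, 152.0, 15.3, 15.9]), (58, [443.0, 291.1, 146.1, 14.7, 15.9])]
scene [219. 187.] [(0, [551.8, -29.2, 149.7, 56.3, 11.2]), (18, [560.2, -17.1, 146.2
[... 211 characters left out ...]
 -294.3, 102.3, 86.5, -25.4]), (58, [716.5, -264.3, 98.3, 83.2, -25.4])]
scene [193. 118.] [(0, [429.3, -305.1, 147.2, 60.8, -13.4]), (18, [440.6, -286.4, 143.6, 59.4, -13.4]), (30, [448.1, -273.9, 141.3, 58.4, -13.4]), (58, [465.6, -244.7, 135.8, 56.1, -13.4])]
hsv [[83, 126, 101], [82, 129, 123]]
white [291. 169.] [[576.3, 0.1, 246.6, 212.4, 8.9], [574.5, 0.9, 244.5, 210.6, 8.9]]
[[323, 120], [337, 207], [259, 218], [246, 130]] [[704.0, -83.0], [472.0, -120.0], [439.0, 83.0], [673.0, 122.0]]
white [175.  75.] [[671.0, 73.0, 1421.5, 856.0, -85.0], [668.4, 73.1, 1409.4, 848.7, -85.0]]
[[511, 0], [511, 40], [0, 313], [0, 0]] [[1054.0, -601.0], [938.0, -595.0], [184.0, 738.0], [1030.0, 812.0]]
```

View pics/crop0.png

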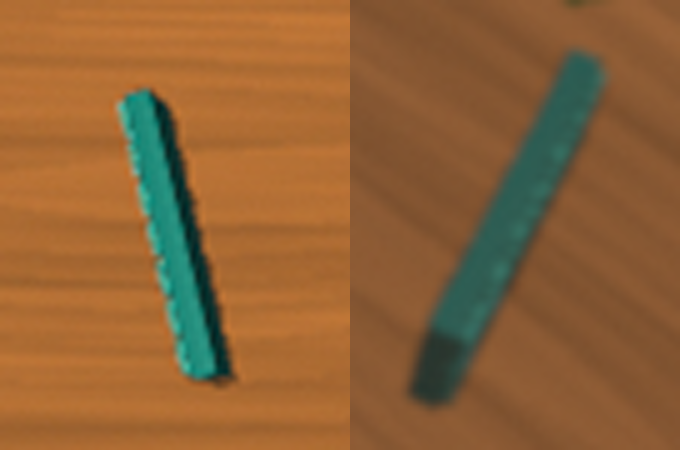

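In both crop panels the scalloped lids are on the +y side (left in the top view, right in the scene view). The blob is teal and measures about 150 x 20 mm, so it is case_edge. I'll push it high up, from +y towards -y, so it falls lids up. The stretch from y 0.29 down to y 0.20 is free.

```bash
python3 -c "
from h import *
go(.426,.330,.11,195.8)"
```

```text
shift [-258.4  -51.7  120.9] turn -0.688 at [210.  480.9 230.9] 156.4 F [ 0.7 -1.5  0.1] t 0.1 w 0.0854
```

```bash
python3 -m creep '[[-0.052,-0.010,0.024,-0.14],[-0.104,-0.021,0.048,-0.28],[-0.155,-0.031,0.073,-0.42],[-0.207,-0.041,0.097,-0.56],[-0.258,-0.052,0.121,-0.688]]' 0 | cut -c1-400
python3 -m creep '[[0,0,0,0],[0,0,0,0],[0,0,0,0]]'|cut -c1-400; python3 -c "
from h import *
go(.426,.330,.042,195.8)
s,M,a=state();cv2.imwrite('pics/w1.png',read_camera('wrist'))"
```

```text
time: 0.72
ee_pos: [0.427, 0.3289, 0.1094]
orientation: [-0.14, 0.99, -0.0, -0.0]
contact_force: [0.0, 0.4, -1.1]
grip_width: 0.0002
grip_force: 0.0
time: 1.1
ee_pos: [0.4252, 0.331, 0.1108]
orientation: [-0.138, 0.99, 0.0, 0.0]
contact_force: [-0.6, -0.1, -0.2]
grip_width: -0.0001
grip_force: 0.0
shift [-0.5 -1.2 68.8] turn 0.001 at [425.2 331.  110.8] -164.14 F [-0.6 -0.1 -0.2] t 1.1 w -0.0001
```

View pics/w1.png

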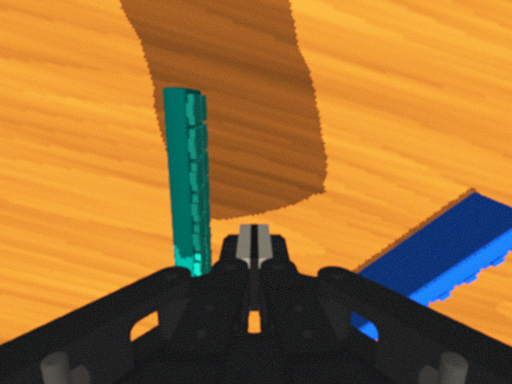

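The wrist view shows the teal case at columns 165–210, with its lids on the right (+y) and parallel to the tool. The blue look-alike is clear at the lower right. I'll lower the tool and tip the case over.

```bash
python3 -m creep '[[0,0,0.035,0],[0,0,0.068,0],[0,-0.010,0.068,0],[0,-0.015,0.068,0]]' |egrep 'ee|force'
python3 -m creep '[[0,-0.008,0,0],[0,-0.016,0,0],[0,-0.024,0,0],[0,-0.030,0,0],[0,-0.035,0,0]]' |egrep 'ee|force'
python3 -m creep '[[0,0,0,0],[0,0.01,-0.04,0],[0,0.01,-0.08,0],[0,0.01,-0.10,0],[0,0.01,-0.10,0]]' 0.0854|egrep 'ee|force'
python3 - <<'E'
from h import *
s,M,a=state(); im=read_camera("wrist"); t=read_camera("top")
cv2.imwrite("pics/tw.png",np.hstack([cv2.resize(im,(400,300)),cv2.resize(t,(400,300))]))
print(s["ee_pos"])
E
```

```text
ee_pos: [0.4303, 0.3156, 0.0435]
contact_force: [0.3, -1.1, 1.0]
grip_force: 0.0
ee_pos: [0.4395, 0.2817, 0.0423]
contact_force: [-0.0, 0.2, -0.2]
grip_force: 0.0
ee_pos: [0.4373, 0.2922, 0.1434]
contact_force: [0.9, 0.1, 0.2]
grip_force: 0.0
[0.43728393 0.29223531 0.14341008]
```

View pics/tw.png

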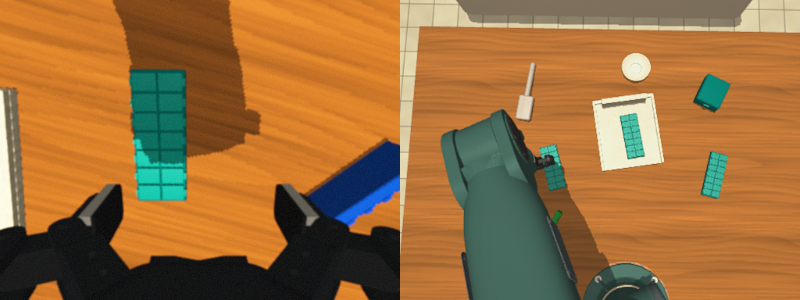

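The case now lies flat with its lids up: wrist half (158,135), top half (553,167). Next I'll measure it, then go and look at the tray from above.

```bash
cat >> h.py <<'E'
def look(z,show=None,v=0):
    s,M,a=state(); c=cam("wrist",s); im=read_camera("wrist")
    if show: cv2.imwrite("pics/"+show,im)
    for b in blobs(teal(im,v),800): print("teal",b.mean(0).round(0),b.min(0),b.max(0),rect(cast(c,b,z)).tolist())
    return im,c
E
python3 -c "
from h import *
look(.018)
go(.50,-.005,.27,188.9)"
```

```text
teal [204. 173.] [166  91] [238 258] [448.5, 252.4, 145.4, 57.2, 15.6]
shift [  19.7 -302.8 -128.6] turn 0.121 at [436.2 291.6 141.3] -164.17 F [ 0.8  0.2 -0.6] t 3.05 w 0.0853
```

```bash
python3 -m creep '[[0.0,-0.03,-0.055,0.02],[0.004,-0.08,-0.09,0.04],[0.008,-0.135,-0.12,0.06],[0.012,-0.19,-0.1286,0.09],[0.016,-0.245,-0.1286,0.121]]'|egrep 'ee|force'
python3 -m creep '[[0.004,-0.058,0,0],[0.004,-0.058,0,0],[0.004,-0.058,0,0]]'|egrep 'ee|force'
python3 - <<'E'
from h import *
im,c=look(.030,"w2.png")
go(.559,-.013,.1,191.4)
E
```

```text
ee_pos: [0.4883, 0.0499, 0.2707]
contact_force: [0.1, 0.3, 0.2]
grip_force: 0.0
ee_pos: [0.4929, -0.0062, 0.2701]
contact_force: [-1.0, -1.2, 0.3]
grip_force: 0.0
teal [ 35. 267.] [  0 241] [ 71 301] [691.2, -267.0, 92.0, 84.7, 83.1]
teal [239. 204.] [213 148] [262 261] [558.6, -13.8, 146.4, 55.8, 11.3]
teal [463. 148.] [437  89] [492 210] [448.4, 241.3, 142.1, 60.2, 16.2]
teal [23. 63.] [0 0] [ 58 136] [435.5, -280.0, 141.9, 61.0, -13.6]
shift [-64.3 -17.6 170.3] turn -0.043 at [492.9  -5.6 270.3] -171.08 F [-0.4  0.3 -0.3] t 4.1 w 0.0851
```

View pics/w2.png

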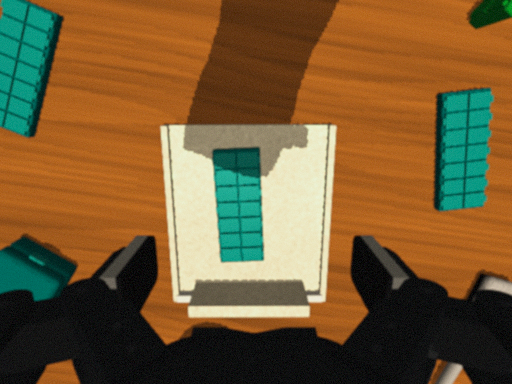

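The wrist view has image down = +x. The tray spans (162,125)–(336,125) at its near edge. The stop's face foot runs from (195,281) to (304,280), its upper edge from (189,305) to (308,305), and the tray case is at (239,204).

```bash
python3 - <<'E'
from h import *
im=cv2.imread("pics/w2.png"); s,M,a=state(); c=cam("wrist",s)
g=cv2.cvtColor(im,cv2.COLOR_BGR2GRAY).astype(float)
# edge rows of the dark stop face per column, sub-pixel by line fit
def edge(r0,r1,sgn,cols):
    d=sgn*np.diff(g[r0:r1],axis=0); return np.array([[u,r0+0.5+d[:,u].argmax()] for u in cols])
cols=range(200,300,2)
foot=edge(272,292,-1,cols); top=edge(296,312,1,cols); near=edge(115,135,1,[*range(168,190),*range(300,330)])
out=edge(310,326,-1,cols)
for n,e,z in(("foot",foot,.012),("facetop",top,.067),("stopback",out,.067),("near",near,.022)):
    P=cast(c,e,z)*1000; k=np.polyfit(P[:,1],P[:,0],1); r=P[:,0]-np.polyval(k,P[:,1]); k=np.polyfit(P[abs(r)<4,1],P[abs(r)<4,0],1)
    print(n,"x at y=0",k[1].round(1),"yaw",np.degrees(-np.arctan(k[0])).round(2),r.std().round(1))
corners={"face L,R top":[(189,305),(308,305)]}
print((cast(c,[(189,305),(308,305)],.067)*1000).round(1).tolist(),(cast(c,[(195,281),(304,280)],.012)*1000).round(1).tolist(),(cast(c,[(162,125),(336,125)],.022)*1000).round(1).tolist())
E
```

```text
foot x at y=0 670.4 yaw 8.97 0.7
facetop x at y=0 673.1 yaw 8.94 0.0
stopback x at y=0 689.6 yaw 9.17 0.7
near x at y=0 454.5 yaw 8.98 0.3
[[681.0, -55.2, 67.0], [658.3, 89.3, 67.0]] [[681.6, -57.4, 12.0], [656.5, 92.3, 12.0]] [[473.8, -117.9, 22.0], [441.5, 86.8, 22.0]]
```

```bash
python3 -m creep '[[-0.025,-0.007,0.050,-0.02],[-0.050,-0.014,0.100,-0.043],[-0.0645,-0.0178,0.150,-0.043],[-0.0645,-0.0178,0.195,-0.043],[-0.0645,-0.0178,0.195,-0.043]]' 0.0854|egrep 'ee|force'
python3 -m creep '[[0,0,0,0],[0,0,0,0]]'|egrep 'ee|force'
python3 -c "
from h import *
go(.5595,-.0135,.011,191.4)"
```

```text
ee_pos: [0.5575, -0.0122, 0.0734]
contact_force: [-0.7, 0.9, 0.6]
grip_force: 0.0
ee_pos: [0.5606, -0.0137, 0.0779]
contact_force: [0.1, -1.3, 0.3]
grip_force: 0.0
shift [ 1.2  0.5 66.9] turn -0.0 at [560.6 -13.7  77.9] -168.61 F [ 0.1 -1.3  0.3] t 4.97 w 0.0853
```

```bash
python3 -m creep '[[0.001,0,0.035,0],[0.001,0,0.055,0],[0.001,0,0.063,0],[0.001,0,0.063,0]]'|egrep 'ee|force'
python3 -m creep '[[0,0,0.003,0],[0,0,0.003,0],[0,0,0.003,0],[0,0,0.003,0]]' 0.045|egrep 'ee|force|wid'
python3 -c "
from h import *
go(.5745,-.003,.0125,188.97)"
```

```text
ee_pos: [0.559, -0.0141, 0.0136]
contact_force: [0.1, -0.4, -0.1]
grip_force: 0.0
ee_pos: [0.559, -0.0141, 0.0107]
contact_force: [-2.0, -0.2, 6.1]
grip_width: 0.0566
grip_force: 64.7
shift [-17.4   7.9  -1.8] turn 0.042 at [559.  -14.1  10.7] -168.65 F [-2.  -0.2  6.1] t 5.97 w 0.0566
```

```bash
python3 -m creep '[[0,0,-0.004,0],[-0.009,0.004,-0.004,0.02],[-0.0175,0.008,-0.004,0.043],[-0.0175,0.008,-0.001,0.043],[-0.0175,0.008,-0.001,0.043]]'|egrep 'ee|force'
python3 -m creep '[[0,0,0,0],[0,0,0,0],[0,0,0,0]]' 0.0854|egrep 'ee|force|wid'
python3 -m creep '[[0,0,-0.03,0],[0,0,-0.09,0],[0,0,-0.15,0],[0,0,-0.15,0],[0,0,-0.15,0]]'|egrep 'ee|force|wid'
python3 -c "
from h import *
look(.030)
go(.449,.252,.10,195.7)"
```

```text
ee_pos: [0.5744, -0.0026, 0.0107]
contact_force: [0.2, 1.5, -0.6]
grip_force: 64.3
ee_pos: [0.5741, -0.0029, 0.0109]
contact_force: [-0.8, 0.7, 0.5]
grip_width: 0.0851
grip_force: 0.0
ee_pos: [0.574, -0.0028, 0.1605]
contact_force: [-0.8, -0.8, -0.6]
grip_width: 0.0851
grip_force: 0.0
teal [254. 172.] [220  92] [288 254] [574.6, -1.3, 144.2, 56.4, 8.9]
shift [ 83.6 270.9  60.1] turn -0.119 at [573.6  -2.8 159.9] -171.11 F [-1.   0.3 -0.3] t 7.65 w 0.0856
```

```bash
python3 -m creep '[[0.014,0.045,0,-0.02],[0.032,0.100,0.01,-0.05],[0.050,0.157,0.025,-0.08],[0.067,0.214,0.04,-0.11],[0.0836,0.271,0.050,-0.119]]'|egrep 'ee|force'
python3 -m creep '[[0,0,0,0],[0,0,0,0],[0,0,0,0]]'|egrep 'ee|force'
python3 -c "
from h import *
look(.018)
go(.449,.252,.001,195.7)"
```

```text
ee_pos: [0.4477, 0.2531, 0.109]
contact_force: [1.3, -0.2, -0.4]
grip_force: 0.0
ee_pos: [0.4501, 0.251, 0.1106]
contact_force: [-0.1, 0.1, 0.2]
grip_force: 0.0
teal [254. 178.] [214  87] [294 273] [448.4, 252.0, 144.4, 56.7, 15.7]
shift [  0.9   1.3 109.7] turn -0.002 at [450.2 251.  110.7] -164.39 F [ 0.1 -0.4  0. ] t 8.7 w 0.0854
```

```bash
python3 -m creep '[[0.001,0.001,0.05,0],[0.001,0.001,0.09,0],[0.001,0.001,0.104,0],[0.001,0.001,0.108,0],[0.001,0.001,0.108,0]]'|egrep 'ee|force'
python3 -m creep '[[0,0,0,0],[0,0,0,0],[0,0,0,0],[0,0,0,0]]' 0.045|egrep 'ee|force|wid'
python3 -m creep '[[0,0,-0.03,0],[0,0,-0.08,0],[0,0,-0.12,0],[0,0,-0.12,0],[0,0,-0.12,0]]'|egrep 'ee|force|wid'
python3 -c "
from h import *
look(.138)
go(.5745,-.002,.10,188.97)"
```

```text
ee_pos: [0.4492, 0.2528, 0.0038]
contact_force: [-0.2, -0.2, -0.2]
grip_force: 0.0
ee_pos: [0.449, 0.2529, 0.0041]
contact_force: [-2.0, -1.6, 13.3]
grip_width: 0.0562
grip_force: 61.8
ee_pos: [0.4481, 0.2526, 0.1224]
contact_force: [-0.0, 1.2, -2.2]
grip_width: 0.056
grip_force: 66.5
teal [254. 199.] [180  77] [327 333] [431.6, 249.3, 112.6, 56.7, 15.8]
shift [ -53.  -279.3   21.9] turn 0.118 at [447.9 252.5 122. ] -164.28 F [-0.3  0.2 -0.8] t 10.5 w 0.0559
```

```bash
python3 -m creep '[[-0.010,-0.050,0,0.02],[-0.020,-0.107,0,0.05],[-0.031,-0.164,0,0.08],[-0.042,-0.221,0,0.11],[-0.053,-0.279,0,0.118]]'|egrep 'ee|force'
python3 -m creep '[[0,0,0.015,0],[0,0,0.03,0],[0,0,0.04,0],[0,0,0.04,0]]'|egrep 'ee|force|wid'
python3 -c "
from h import *
go(.5743,-.0027,.035,188.97)"
```

```text
ee_pos: [0.575, -0.0033, 0.1216]
contact_force: [0.9, 1.3, -1.6]
grip_force: 66.5
ee_pos: [0.5741, -0.0006, 0.082]
contact_force: [0.3, -0.3, -2.5]
grip_width: 0.0561
grip_force: 66.4
shift [ 0.1 -2.2 47. ] turn 0.001 at [574.1  -0.6  82. ] -170.98 F [ 0.3 -0.3 -2.5] t 11.62 w 0.0561
```

```bash
python3 -m creep '[[0,-0.002,0.025,0],[0,-0.002,0.038,0],[0,-0.002,0.043,0],[0,-0.002,0.046,0],[0,-0.002,0.047,0]]'|egrep 'ee|force'
python3 -m creep '[[0,0,0,0],[0,0,0,0],[0,0,0.001,0]]' |egrep 'ee|force|wid'
```

```text
ee_pos: [0.5756, -0.0035, 0.0362]
contact_force: [0.6, 0.0, -1.8]
grip_force: 66.5
ee_pos: [0.5754, -0.0035, 0.035]
contact_force: [0.0, 0.8, -0.9]
grip_width: 0.0562
grip_force: 66.5
```

```bash
python3 -m creep '[[0.001,0,0.001,0],[0.001,0,0.001,0]]' |egrep 'ee|force|wid'
python3 -m creep '[[0.001,0,0,0],[0.001,0,0,0],[0.001,0,0,0]]' 0.0854|egrep 'ee|force|wid'
python3 -m creep '[[0,0,-0.03,0],[0,0,-0.08,0],[0,0,-0.12,0],[0,0,-0.15,0],[0,0,-0.15,0]]'|egrep 'ee|force|wid'
python3 -c "
from h import *
look(.048,'w3.png')
go(.433,-.289,.10,166.2)"
```

```text
ee_pos: [0.5747, -0.0036, 0.0342]
contact_force: [1.1, 0.6, 1.5]
grip_width: 0.0564
grip_force: 66.8
ee_pos: [0.5733, -0.0038, 0.0338]
contact_force: [0.2, 1.1, -0.1]
grip_width: 0.0856
grip_force: 0.0
ee_pos: [0.5743, -0.004, 0.1859]
contact_force: [0.0, -0.5, -0.4]
grip_width: 0.0853
grip_force: 0.0
teal [254. 168.] [221  89] [288 248] [573.0, -2.7, 144.3, 56.5, 8.9]
shift [ 183.4 -259.7   84.2] turn 0.397 at [573.7  -3.9 184.3] -171.05 F [ 0.2  0.3 -0.5] t 13.93 w 0.0853
```

View pics/w3.png

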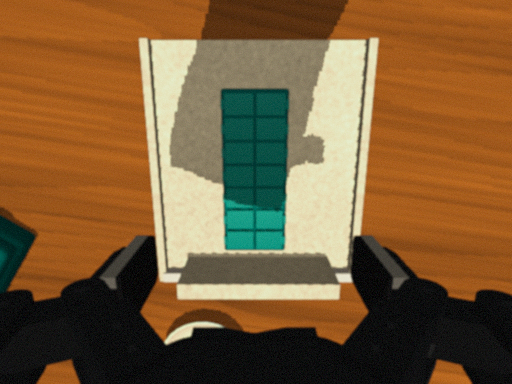

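Two cases are stacked squarely at (254,168), short of the stop. Next is case_flat.

```bash
python3 -m creep '[[0.030,-0.042,0.0,0.08],[0.060,-0.085,0.01,0.16],[0.091,-0.128,0.03,0.24],[0.122,-0.172,0.05,0.32],[0.153,-0.216,0.07,0.397]]'|egrep 'ee|force'
python3 -c "
from h import *
go(.433,-.289,.10,166.2)"
```

```text
ee_pos: [0.4543, -0.2419, 0.1122]
contact_force: [1.0, 0.1, -0.2]
grip_force: 0.0
shift [  9.3 -50.8  12.1] turn -0.002 at [ 454.3 -241.9  112.2] 166.06 F [ 1.   0.1 -0.2] t 14.55 w 0.0853
```

```bash
python3 -m creep '[[0.011,-0.05,0.002,0],[0.011,-0.05,0.002,0],[0.011,-0.05,0.002,0],[0.011,-0.05,0.002,0]]'|egrep 'ee|force'
python3 -c "
from h import *
look(.018)
go(.433,-.289,.003,166.2)"
```

```text
ee_pos: [0.4335, -0.2859, 0.1116]
contact_force: [-0.2, 0.7, 0.3]
grip_force: 0.0
teal [244. 183.] [204  92] [283 277] [433.9, -291.8, 145.3, 56.9, -13.7]
shift [ -0.2  -3.1 108.7] turn 0.002 at [ 433.6 -285.9  111.7] 166.29 F [ 0.4  0.9 -0.4] t 15.1 w 0.0856
```

```bash
python3 -m creep '[[-0.002,-0.006,0.05,0],[-0.002,-0.006,0.09,0],[-0.002,-0.006,0.104,0],[-0.002,-0.006,0.108,0],[-0.002,-0.006,0.108,0]]'|egrep 'ee|force'
python3 -m creep '[[0,0,0,0],[0,0,0,0],[0,0,0,0],[0,0,0,0]]' 0.045|egrep 'ee|force|wid'
python3 -m creep '[[0,0,-0.03,0],[0,0,-0.08,0],[0,0,-0.12,0],[0,0,-0.14,0],[0,0,-0.14,0]]'|egrep 'ee|force|wid'
python3 -c "
from h import *
go(.574,-.0038,.14,188.97)"
```

```text
ee_pos: [0.4344, -0.2935, 0.0048]
contact_force: [0.1, -1.3, 0.7]
grip_force: 0.0
ee_pos: [0.4342, -0.2936, 0.0051]
contact_force: [-2.4, 2.9, 13.3]
grip_width: 0.0565
grip_force: 61.6
ee_pos: [0.4343, -0.2938, 0.1452]
contact_force: [0.4, -0.2, -2.2]
grip_width: 0.0563
grip_force: 66.1
shift [-66.5 314.9   5. ] turn -0.397 at [ 434.3 -293.8  145.2] 166.2 F [ 0.4 -0.2 -2.2] t 16.85 w 0.0563
```

```bash
python3 -m creep '[[-0.011,0.053,0,-0.08],[-0.023,0.108,0,-0.16],[-0.035,0.164,0,-0.24],[-0.047,0.222,0,-0.32],[-0.059,0.280,0,-0.397]]'|egrep 'ee|force'
python3 -c "
from h import *
go(.574,-.0038,.10,188.97)"
```

```text
ee_pos: [0.5579, -0.0334, 0.1427]
contact_force: [1.1, -0.1, -0.4]
grip_force: 66.0
shift [-20.6  26.7  42.7] turn 0.002 at [557.9 -33.4 142.7] -170.91 F [ 1.1 -0.1 -0.4] t 17.48 w 0.0557
```

```bash
python3 -m creep '[[-0.020,0.026,0.02,0],[-0.020,0.026,0.04,0],[-0.020,0.026,0.04,0],[-0.020,0.026,0.04,0]]'|egrep 'ee|force'
python3 -c "
from h import *
go(.574,-.0038,.054,188.97)"
```

```text
ee_pos: [0.5734, -0.0069, 0.104]
contact_force: [-0.3, 0.9, -1.3]
grip_force: 66.0
shift [-1.1  3.  50. ] turn -0.001 at [573.4  -6.9 104. ] -171.08 F [-0.3  0.9 -1.3] t 17.98 w 0.0563
```

```bash
python3 -m creep '[[-0.001,0.003,0.025,0],[-0.001,0.003,0.038,0],[-0.001,0.003,0.045,0],[-0.001,0.003,0.048,0],[-0.001,0.003,0.049,0]]'|egrep 'ee|force'
python3 -m creep '[[0,0,0.001,0],[0,0,0.002,0],[0,0,0.002,0]]' |egrep 'ee|force|wid'
```

```text
ee_pos: [0.5742, -0.0036, 0.0552]
contact_force: [0.0, -0.2, -1.7]
grip_force: 66.0
ee_pos: [0.5742, -0.0035, 0.0532]
contact_force: [-1.4, 0.5, 2.5]
grip_width: 0.0561
grip_force: 66.4
```

```bash
python3 -m creep '[[0,0,0,0],[0,0,0,0],[0,0,0,0]]' 0.0854|egrep 'ee|force|wid'
python3 -m creep '[[0,0,-0.03,0],[0,0,-0.08,0],[0,0,-0.12,0],[0,0,-0.13,0],[0,0,-0.13,0]]'|egrep 'ee|force|wid'
python3 -c "
from h import *
look(.066,'w4.png')
go(.463,-.021,.12,188.97)"
```

```text
ee_pos: [0.574, -0.0035, 0.0529]
contact_force: [0.3, -0.6, -0.7]
grip_width: 0.0854
grip_force: 0.0
ee_pos: [0.5742, -0.0035, 0.1828]
contact_force: [-0.1, 0.2, -0.1]
grip_width: 0.0851
grip_force: 0.0
teal [254. 174.] [218  90] [290 261] [574.3, -2.2, 145.2, 56.5, 9.0]
shift [112.1  -0.2  62.1] turn -0.0 at [573.7  -3.4 182. ] -171.05 F [ 0.3 -0.2  1.1] t 20.02 w 0.0855
```

View pics/w4.png

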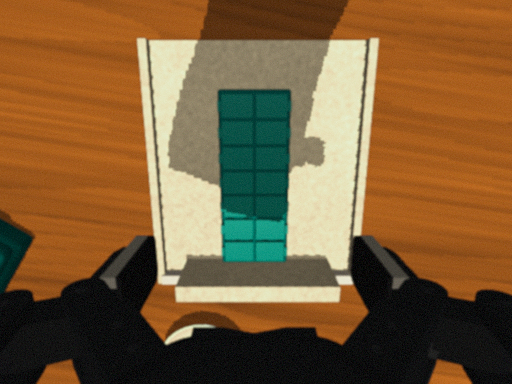

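The pile is three high, square and released at (254,174). Now I'll back off to its near end with the fingers 40 mm apart, to push squarely along tool -x.

```bash
python3 -m creep '[[0.040,0,0,0],[0.080,0,0.01,0],[0.112,0,0.05,0],[0.112,0,0.10,0],[0.112,0,0.13,0]]' 0.04|egrep 'ee|force|wid'
python3 -m creep '[[0,0,0.02,0],[0,0,0.032,0],[0,0,0.034,0],[0,0,0.034,0]]'|egrep 'ee|force|wid'
python3 -c "
from h import *
go(.47,-.021,.018,188.97)"
```

```text
ee_pos: [0.4612, -0.0206, 0.0501]
contact_force: [1.4, 0.1, -0.4]
grip_width: 0.04
grip_force: 0.0
ee_pos: [0.4636, -0.0209, 0.0191]
contact_force: [0.2, -0.3, -0.0]
grip_width: 0.0401
grip_force: 0.0
shift [-6.3 -1.1  1.1] turn -0.0 at [463.6 -20.9  19.1] -171.05 F [ 0.2 -0.3 -0. ] t 21.15 w 0.0401
```

```bash
python3 -m creep '[[-0.010,0,0.001,0],[-0.018,0,0.001,0],[-0.024,0,0.001,0],[-0.028,0,0.001,0],[-0.032,0,0.001,0]]'|egrep 'ee|contact'
python3 -m creep '[[-0.002,0,0,0],[-0.004,0,0,0],[-0.006,0,0,0],[-0.008,0,0,0],[-0.008,0,0,0]]'|egrep 'ee|contact'
python3 -c "
from h import *
look(.066)
s,M,a=state();p=(s['ee_pos'][:2]-[.6695,.017])*1000;print('along',p@[.9878,.1559])"
```

```text
ee_pos: [0.4947, -0.0158, 0.0178]
contact_force: [-4.3, 0.2, 1.8]
ee_pos: [0.5033, -0.0147, 0.018]
contact_force: [-0.8, 0.6, -0.4]
teal [253. 296.] [197 260] [311 332] [501.8, -13.5, 38.7, 27.4, -81.0]
along -169.1032612952202
```

```bash
python3 -m creep '[[-0.0015,0,0,0],[-0.003,0,0,0],[-0.0045,0,0,0],[-0.005,0,0,0]]'|egrep 'ee|contact'
python3 -m creep '[[-0.001,0,0,0],[-0.0015,0,0,0]]'|egrep 'ee|contact'
python3 -m creep '[[-0.001,0,0,0],[-0.001,0,0,0]]'|egrep 'ee|contact'
```

```text
ee_pos: [0.5079, -0.0139, 0.0179]
contact_force: [-3.3, -0.1, 2.5]
ee_pos: [0.5088, -0.0137, 0.0178]
contact_force: [-7.5, -0.9, 5.1]
ee_pos: [0.5087, -0.0135, 0.0174]
contact_force: [-11.5, -2.0, 4.1]
```

```bash
python3 -m creep '[[-0.0005,0,0,0],[-0.0005,0,0,0],[-0.0005,0,0,0],[-0.0005,0,0,0]]'|egrep 'ee|contact'
python3 -m creep '[[0.003,0,0,0],[0.010,0,0,0],[0.03,0,0,0],[0.05,0,-0.04,0],[0.05,0,-0.09,0]]'|egrep 'ee|contact'
python3 -m creep '[[0,0,-0.05,0],[0,0,-0.10,0],[0,0,-0.12,0],[0,0,-0.12,0],[0,0,-0.12,0]]'|egrep 'ee|contact'
python3 - <<'E'
from h import *
im,c=look(.066)
t=read_camera("scene"); s,_,_=state(); print(s["ee_pos"])
cv2.imwrite("pics/w5.png",np.hstack([cv2.resize(im[60:360,130:400],(432,480)),cv2.resize(t[140:250,150:290],None,fx=2.6,fy=4.364)[:480]]))
E
```

```text
ee_pos: [0.5086, -0.0134, 0.0173]
contact_force: [-12.5, -3.3, 2.7]
ee_pos: [0.4595, -0.0211, 0.1085]
contact_force: [1.6, -0.9, 0.2]
ee_pos: [0.4611, -0.0212, 0.227]
contact_force: [-0.8, 0.3, -0.7]
teal [ 20. 303.] [  0 276] [ 53 334] [644.5, -254.3, 81.0, 45.5, -45.7]
teal [254. 272.] [227 213] [281 333] [573.2, -1.9, 140.6, 57.3, 9.0]
[ 0.4609538  -0.02110042  0.2268807 ]
```

View pics/w5.png

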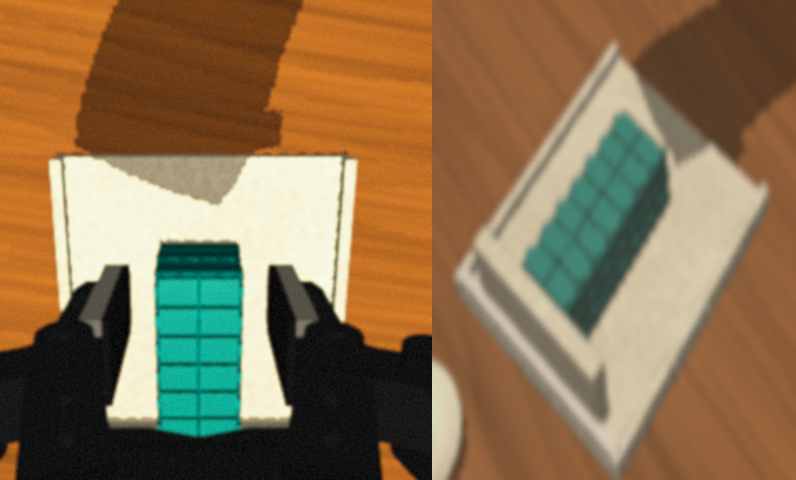

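```bash
python3 -m creep '[[-0.03,0,-0.02,0],[-0.07,0,-0.04,0],[-0.09,0,-0.05,0],[-0.09,0,-0.05,0],[-0.09,0,-0.05,0]]' 0.0854|egrep 'ee|contact'
python3 - <<'E'
from h import *
im,c=look(.066,"w6.png")
# column profile along pile middle: expected rows for tops/ends if flush
u=np.array([.9878,.1559]); v=np.array([-.1559,.9878]); o=np.array([.6695,.017])
for n,al,z in(("stop top face",0,.067),("pile far top",0,.066),("near top",-.150,.066),("near mid48",-.150,.048),("near 30",-.150,.030),("near bottom",-.150,.012)):
    print(n,proj(c,[[*(o+al*u-.0055*v),z]]).round(1))
cv2.imwrite("pics/w6.png",cv2.resize(im[70:360,170:340],None,fx=2,fy=2,interpolation=2))
E
```

```text
ee_pos: [0.5494, -0.0072, 0.277]
contact_force: [-1.3, -0.3, 0.6]
teal [ 35. 240.] [  0 199] [ 74 292] [695.4, -258.6, 116.4, 85.3, -22.3]
teal [254. 195.] [229 132] [279 259] [592.6, 1.3, 151.5, 57.6, 9.0]
stop top face [[252.4 261.4]]
pile far top [[252.4 261. ]]
near top [[252.3 135.8]]
near mid48 [[252.3 134.2]]
near 30 [[252.4 132.6]]
near bottom [[252.5 131.3]]
```

View pics/w6.png

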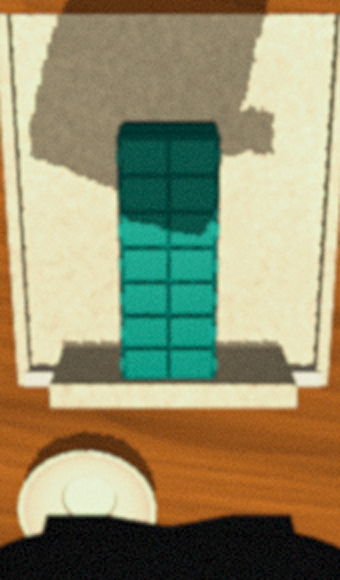

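The pile's far end is at row 259 and the stop edge at row 261, which fits the 2–3 mm inset of the lids. The near faces are at rows 131–139, also as expected for a flush pile. To be sure of the upper two cases, I'll press once more at their height.

```bash
python3 -m creep '[[0.03,0,0.03,0],[0.062,0,0.09,0],[0.062,0,0.15,0],[0.062,0,0.20,0],[0.062,0,0.215,0]]' 0.04|egrep 'ee|contact'
python3 -m creep '[[0,0,0.01,0],[0,0,0.017,0],[0,0,0.017,0]]'|egrep 'ee|contact'
python3 -c "
from h import *
go(.5075,-.0136,.043,188.97)"
```

```text
ee_pos: [0.486, -0.0165, 0.0602]
contact_force: [1.0, -0.5, 0.6]
ee_pos: [0.4891, -0.0169, 0.0461]
contact_force: [0.6, 0.4, -0.4]
shift [-18.7   0.4   3.1] turn -0.0 at [489.1 -16.9  46.1] -171.05 F [ 0.6  0.4 -0.4] t 26.98 w 0.0399
```

```bash
python3 -m creep '[[-0.006,0,0.002,0],[-0.011,0,0.002,0],[-0.015,0,0.002,0],[-0.017,0,0.002,0],[-0.017,0,0.002,0]]'|egrep 'ee|contact'
python3 -m creep '[[-0.001,0,0,0],[-0.002,0,0,0],[-0.002,0,0,0]]'|egrep 'ee|contact'
python3 -m creep '[[-0.001,0,0,0],[-0.001,0,0,0]]'|egrep 'ee|contact'
```

```text
ee_pos: [0.506, -0.0142, 0.0439]
contact_force: [-1.1, 0.7, -0.1]
ee_pos: [0.5079, -0.0139, 0.0439]
contact_force: [-0.4, 0.3, 0.6]
ee_pos: [0.5089, -0.0137, 0.0439]
contact_force: [-0.1, -0.3, 0.3]
```

```bash
for i in 1 2; do python3 -m creep '[[-0.0005,0,0,0],[-0.001,0,0,0],[-0.001,0,0,0]]'|egrep 'ee|contact'; done
```

```text
ee_pos: [0.5095, -0.0136, 0.0438]
contact_force: [-2.1, -1.1, 0.5]
ee_pos: [0.5109, -0.0134, 0.0439]
contact_force: [-2.6, 0.4, 0.0]
```

```bash
for i in 1 2; do python3 -m creep '[[-0.0005,0,0,0],[-0.001,0,0,0],[-0.001,0,0,0]]'|egrep 'ee|contact'; done
```

```text
ee_pos: [0.5112, -0.0133, 0.0438]
contact_force: [-6.4, -1.6, 3.4]
ee_pos: [0.5112, -0.0133, 0.0438]
contact_force: [-11.1, -3.6, 8.0]
```

```bash
python3 -m creep '[[0.004,0,0,0],[0.008,0,0,0],[0.008,0,-0.000,0],[0.008,0,0.010,0],[0.008,0,0.016,0]]'|egrep 'ee|contact'
python3 -m creep '[[-0.002,0,0,0],[-0.004,0,0,0],[-0.004,0,0,0]]'|egrep 'ee|contact'
for i in 1 2 3; do python3 -m creep '[[-0.0005,0,0,0],[-0.001,0,0,0],[-0.001,0,0,0]]'|egrep 'ee|contact'; done
```

```text
ee_pos: [0.5047, -0.0143, 0.027]
contact_force: [-0.4, -0.6, 0.4]
ee_pos: [0.5092, -0.0137, 0.028]
contact_force: [0.0, -0.1, 0.3]
ee_pos: [0.5099, -0.0136, 0.0279]
contact_force: [-0.9, 0.0, 0.0]
ee_pos: [0.5107, -0.0135, 0.0279]
contact_force: [-1.1, -0.9, 1.4]
ee_pos: [0.5112, -0.0133, 0.0278]
contact_force: [-5.8, -1.4, 4.1]
```

```bash
python3 -m creep '[[-0.0005,0,0,0],[-0.001,0,0,0],[-0.001,0,0,0]]'|egrep 'ee|contact'
python3 -m creep '[[0.004,0,0,0],[0.010,0,0,0],[0.010,0,-0.000,0],[0.010,0,0.008,0],[0.010,0,0.010,0]]'|egrep 'ee|contact'
python3 -m creep '[[-0.002,0,0,0],[-0.004,0,0,0],[-0.004,0,0,0]]'|egrep 'ee|contact'
for i in 1 2 3; do python3 -m creep '[[-0.0005,0,0,0],[-0.001,0,0,0],[-0.001,0,0,0]]'|egrep 'ee|contact'; done
```

```text
ee_pos: [0.5112, -0.0133, 0.0277]
contact_force: [-11.9, -4.1, 9.8]
ee_pos: [0.5027, -0.0146, 0.0172]
contact_force: [1.0, -0.1, -0.2]
ee_pos: [0.5072, -0.014, 0.018]
contact_force: [-0.1, -0.6, -0.1]
ee_pos: [0.5079, -0.0139, 0.0179]
contact_force: [-0.0, -0.1, 0.1]
ee_pos: [0.5087, -0.0137, 0.0178]
contact_force: [-0.9, -0.7, 0.3]
ee_pos: [0.5087, -0.0136, 0.0176]
contact_force: [-7.5, -2.1, 1.6]
```

The upper two cases are flush at tool x = 0.5112, which is exactly 150 mm plus the half pad from the measured stop. At the low height the tool stalls at 0.5087, so a wider part of the fingers may be touching the top case and holding the tips off the bottom one. I'll grip the pile low from the sides and nudge it forward so the bottom case is certain to be home.

```bash
python3 -m creep '[[0.006,0,0,0],[0.02,0,0,0],[0.02,0,-0.06,0],[0.02,0,-0.12,0],[0.02,0,-0.12,0]]'|egrep 'ee|contact'
python3 -m creep '[[-0.05,0.000,0,0],[-0.107,0.000,0,0],[-0.107,0.000,0,0],[-0.107,0.000,0,0]]' 0.0854|egrep 'ee|contact|wid'
python3 -c "
from h import *
look(.066)
go(.5963,-.0003,.013,188.97)"
```

```text
ee_pos: [0.4915, -0.0172, 0.1418]
contact_force: [0.1, -0.2, -1.3]
ee_pos: [0.5946, -0.0001, 0.137]
contact_force: [-0.9, 0.1, 0.3]
grip_width: 0.0854
teal [254. 188.] [210  87] [298 291] [594.5, 1.3, 146.1, 57.9, 9.0]
shift [ -2.   -0.5 124.4] turn -0.0 at [ 5.945e+02 -1.000e-01  1.374e+02] -171.06 F [ 0.1 -0.7  0.6] t 35.52 w 0.0853
```

```bash
python3 -m creep '[[0,0,0.05,0],[0,0,0.09,0],[0,0,0.115,0],[0,0,0.124,0],[0,0,0.124,0]]'|egrep 'ee|contact'
python3 -m creep '[[0,0,0.001,0],[0,0,0.001,0],[0,0,0.001,0],[0,0,0.001,0]]' 0.045|egrep 'ee|force|wid'
for i in 1 2; do python3 -m creep '[[-0.0005,0,0,0],[-0.001,0,0,0],[-0.001,0,0,0]]'|egrep 'ee|contact'; done
```

```text
ee_pos: [0.5953, -0.0002, 0.0143]
contact_force: [1.1, 0.2, 0.5]
ee_pos: [0.5962, 0.0001, 0.014]
contact_force: [-3.0, 1.2, 7.4]
grip_width: 0.0579
grip_force: 62.2
ee_pos: [0.5962, 0.0001, 0.014]
contact_force: [-9.1, 0.6, 11.7]
ee_pos: [0.5961, 0.0001, 0.014]
contact_force: [-14.9, -2.2, 17.3]
```

```bash
python3 -m creep '[[0.0015,0,0,0],[0.002,0,0,0],[0.002,0,0,0]]'|egrep 'ee|contact'
python3 -m creep '[[0,0,0,0],[0,0,0,0],[0,0,0,0]]' 0.0854|egrep 'ee|force|wid'
python3 -m creep '[[0,0,-0.03,0],[0,0,-0.08,0],[0,0,-0.12,0],[0.03,0,-0.17,0],[0.05,0,-0.20,0]]'|egrep 'ee|contact'
python3 -m creep '[[0.04,0,0,0],[0.06,0,0,0],[0.06,0,0,0],[0.06,0,0,0]]'|egrep 'ee|contact'
python3 - <<'E'
from h import *
im,c=look(.066)
u=np.array([.9878,.1559]); v=np.array([-.1559,.9878]); o=np.array([.6695,.017])
for z in(.066,.048,.030,.012): print(z,proj(c,[[*(o-.15*u-.0055*v),z]]).round(1))
cv2.imwrite("pics/w7.png",cv2.resize(im[150:300,190:320],None,fx=4,fy=4,interpolation=2))
E
```

```text
ee_pos: [0.5962, 0.0001, 0.014]
contact_force: [-1.9, 2.1, 7.3]
ee_pos: [0.5958, -0.0001, 0.0129]
contact_force: [-0.1, -0.1, 0.6]
grip_width: 0.0856
grip_force: 0.0
ee_pos: [0.5458, -0.008, 0.2151]
contact_force: [0.5, -0.1, 0.6]
ee_pos: [0.4879, -0.0172, 0.2129]
contact_force: [0.2, -1.5, 1.3]
teal [254. 262.] [225 194] [283 333] [582.7, -0.2, 153.0, 57.3, 9.0]
0.066 [[252.4 209.1]]
0.048 [[252.5 203.2]]
0.03 [[252.6 197.9]]
0.012 [[252.6 193.2]]
```

View pics/w7.png

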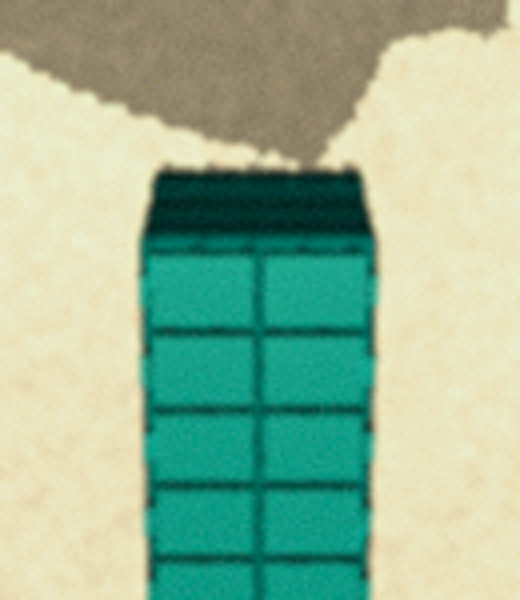

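The pile's bottom near edge is at row 192.7 (193.2 expected if flush) and its top edge at row 209.0 (209.1 expected). The sides are even. The pile is flush and square, and the gripper is clear, so I'm handing in.

```bash
python3 -c "
from workcell import robot
print(robot.hand_in())"
```

```text
the job is handed in; nothing more can be done
None
```

The three teal cases are stacked lids up on the tray and pressed home at about 12 N, with the pile looking flush with the stop and square in the last wrist view; the job is handed in, but no verdict came back.

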